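Lay the contactor base on its back against the stop

ROBOT

A 6-joint arm with a two-finger parallel gripper is mounted at the origin on the work surface. World frame = base frame: x ahead of the robot, y to its left, z up, the work surface at z = 0. Lengths are in m, angles in rad, forces in N, time in s.
With the tool pointing down it reaches from about 0.375 to 0.975 m from the base axis. Payload 3.8 kg.
Tool frame: the origin (TCP) lies at the very end of the fingers, on their centre line; the grasp point (between the pads) lies 19 mm behind it; z points along the fingers, y is the line along which they close (so a half turn about z gives the same grasp; the last joint's range is limited). The gripper opens to 85 mm and grips with 20 to 120 N. Pads are 22 mm wide; open, the fingers measure 114 mm over their backs; the gripper's body (76 mm by 85 mm) begins 54 mm behind the grasp point. The pads swing forward as they close: fully open they stand 13 mm farther back than shut.
Start: joints at [-0.037, 0.264, 1.604, -0, 1.274, -0.037], TCP at [0.675, -0, 0.231] pointing down, gripper open.
Joint ranges: [-2.63, 2.63], [-0.94, 2.18], [0.31, 2.57], [-1.31, 4.45], [0, 2.66], [-2.55, 2.55]. Speed limits (rad/s): [2.57, 2.57, 3.14, 3.14, 3.14, 3.14].

INTERFACE

Orientations are given as a unit quaternion [w, x, y, z].
In Python, from workcell import bot gives the robot as it stands.
- The arm moves only by the shell command python3 -m jog 'ROWS' [OPENING] [FORCE]. ROWS is text: rows parted by semicolons, each of 4 numbers parted by spaces: the shift along the tool's x, y, z in m, then the turn about the tool's z in degrees. In form: x y z yaw; .... A call has exactly 8 rows; each row is the pose to reach, as a shift and turn from the pose commanded when the call began, along the tool's axes at that moment; what a row does not reach only later rows make up. A row lasts 1/8 s, in which the tool goes at most 62.5 mm and 10.7 degrees, less where a joint would pass 70% of its speed; a pose out of reach is approached as far as the arm can. A call with a gripper value outside its range is refused whole. OPENING is the closure, from -1 (fully open) to 1 (shut), so that 0 is half open, set as the call begins (- or left out, the last holds). The fingers move at their own pace and stop on an object; FORCE is the grip in N (left out, the last holds). Time passes only in rows, so rows that repeat a pose let the fingers close, or fill a call up. It gives the time, the measured TCP pose, the force, the opening and the grip force at its end, in the units of the state.
- bot.read_state(): the state, without advancing time (a new reading comes with each control period).
- bot.snapshot(name): name is "scene" or "side" or "wrist"; returns a dict with "color" (480x640x3 uint8, blue, green, red), "z_map" (480x640 float32, m along the optical axis (not along the pixel's ray), 0 where there is no reading), "vertical_fov" (degrees; the focal length in pixels is half the picture's height over the tangent of half this angle, whatever the lens; pixels are square), "cx", "cy" (the principal point, pixels), "eye" and "attitude" of the camera in the world. Camera axes: x right, y up, looking along -z (the intrinsics and any distortion apply to the point x, -y, -z); pixel columns grow to the right and rows downward; lengths in m; the calibration is good to about 2 mm. A picture is of the moment at which its call begins.
- bot.job_done(): hands the job in; it is judged then, once.
The state is a dict: "clock": time; "q": joint angles; "joint_velocities": joint speeds; "effort": joint torques, N m; "tcp_pos": TCP position; "ee_rot": TCP orientation; "wrist_force": force on the tool from outside, world axes, zero at the start; "wrist_torque": the same for the moment, N m; "finger_gap": finger opening in m; "gripper_force": force on a finger pad.
Only numpy, scipy, OpenCV 4.12 (cv2) and the standard library are available. Lean on these libraries where they do the work, as an engineer would, in place of code of your own. Each camera call takes 0.05 s, during which the arm holds its last target. There are 200 camera calls.

TASK

The cream contactor base is standing on end on the metal fitting plate. Push it over so that it lies on its back with its open face up, then push it along the plate until its top end sits squarely and flush against the stop bar. Do it by pushing only: do not pick it up or lift it, leave the can, the relay and the screwdriver where they are, and finish clear of everything.

Things in the scene. Friction and masses are not known exactly. Their poses are not given: they have to be found in the camera images.
- base: Contactor base: loose rigid cream moulding, 45 (x) by 60 (y) by 130 mm (z), about 0.3 kg, standing on end on the plate, its back towards the stop bar within 10 degrees. Origin: centre of the end it stands on at the start (foot end). z runs from foot to top end; x points out of the flat back, 22.5 mm from the origin; the open face looks along -x. On its back, x points down and the origin is 26.5 mm up.
- base_top (a point): Centre of the base's top end face, 130 mm from the foot end along the base's z; axes as the base's. The open face (coil and screws) has a solid flat screw block, 32 mm long and full width, at the top end and at the foot end; between them it is a recess. Mass centre near the middle.
- jig: Fitting plate, fixed to the table: aluminium, 300 (x) by 190 (y) by 4 mm, with a dark steel stop bar across its +x end: 170 mm long along y, 15 mm thick, 30 mm high above the plate. Origin: centre of the plate's underside, on the table; x points along the plate to the bar, z up. Tipped straight over, the base's top end stays 15 to 75 mm short of the bar.
- jig_stop (a point): Middle of the stop bar's inner face (the face that looks back along the plate), at the plate's upper surface, 125 mm from the jig's origin; axes as the jig's. The base belongs on its -x side.
- can: A round tin 66 mm across and 80 mm tall, standing on the table beside the plate; not to be moved. Origin: centre of its underside.
- relay: A finished grey relay, 36 x 45 x 60 mm, standing on the table beside the plate; not to be moved. Origin: centre of its underside.
- driver: A screwdriver lying on the table on the other side of the plate; not to be moved. Its x points from handle to tip. Origin: under its middle.
Not all that is in view belongs to the job. Of the things like the base, leave any that is red; of the rest the smaller one is meant.

How it is judged:
On the way:
1. the base has been tipped over and lies on its back (angle between base's own x axis and vertical above 3.05 rad), for 0.2 s.
At the end, for the whole second after the job is handed in: The base lies flat on its back on the plate, open face up (within 4 degrees) and at rest; the middle of its top end is within 4 mm of the stop bar's face and within 65 mm of the bar's middle sideways, and its length is square to the bar within 0.06 rad (angle between base's own x axis and vertical above 3.07 rad and height (world z) of base below 0.03 m and x of base_top in the frame of jig_stop between -0.004 and 0.004 m and y of base_top in the frame of jig_stop between -0.065 and 0.065 m and angle between the z axis of base and the x axis of jig, either way round below 0.06 rad and linear speed of base below 0.02 m/s); the robot touches nothing.
It fails at once if the base was lifted (its foot end rose more than 50 mm above the table) (height (world z) of base above 0.05 m or height (world z) of base_top above 0.155 m).
It fails at once if the lying base was picked up (angle between base's own x axis and vertical above 3 rad and height (world z) of base above 0.04 m).
It fails at once if the can, the relay or the screwdriver was moved by more than 25 mm (distance of any of can, relay, driver from where it was at the start of the episode above 0.025 m).
It also fails if it takes over 64 s, if anything falls off the work surface, if the arm or the gripper's body presses on something with over 40 N, if the wrist force passes 120 N, or if a joint passes its speed limit or range.

## Working session

There is one attempt and no reset: what is moved stays moved. The work goes in short steps, Python scripts to look and compute and a shell command to move; the robot and the scene stay as the last step left them, time stands still between calls to the robot, and variables do not carry over. Pictures are saved under pics/ and viewed, at most 10 in all, crops included, and the job is handed in when it is done.

```bash
mkdir -p pics; cat > h.py <<'E'
import numpy as np, cv2
from workcell import bot
from scipy.spatial.transform import Rotation as R
def rot(a):
    a=np.array(a,float)
    return a if a.shape==(3,3) else R.from_quat([a[1],a[2],a[3],a[0]]).as_matrix()
def cloud(s):
    z=s["z_map"]; h,w=z.shape; f=h/2/np.tan(np.radians(s["vertical_fov"])/2)
    u,v=np.meshgrid(np.arange(w),np.arange(h))
    p=np.stack([(u-s["cx"])/f*z,-(v-s["cy"])/f*z,-z],-1)
    return p@rot(s["attitude"]).T+np.array(s["eye"])
E
python3 - <<'E'
from h import *
for n in("scene","side"):
    s=bot.snapshot(n); cv2.imwrite(f"pics/{n}0.png",s["color"]); np.savez(f"{n}0.npz",P=cloud(s),z=s["z_map"],c=s["color"])
    print(n,{k:v for k,v in s.items() if k not in("color","z_map")})
print(bot.read_state())
E
```

```text
scene {'vertical_fov': 43.33753405340107, 'cx': 328.2290531048335, 'cy': 237.82010445187294, 'eye': array([ 1.19533173, -0.1726773 ,  1.02274556]), 'attitude': array([0.77685867, 0.23735385, 0.17226524, 0.55720593])}
side {'vertical_fov': 55.96422593034726, 'cx': 318.8931076792311, 'cy': 234.86190901848715, 'eye': array([0.56825673, 0.57442895, 0.47637734]), 'attitude': array([-0.03246013, -0.02555255,  0.482149  ,  0.87511471])}
{'clock': 0.1, 'q': array([-3.68890168e-02,  2.64690059e-01,  1.60525579e+00, -2.57168280e-05,
        1.27367008e+00, -3.69315345e-02]), 'joint_velocities': array([ 0.00052765, -0.00163802, -0.00521145, -0.00224357, -0.00021435,
        0.00265619]), 'effort': array([ 2.96398039e-04, -5.16707003e+01, -3.68589377e+01,  1.30520286e-05,
        6.22219843e-03,  5.24967299e-05]), 'tcp_pos': array([6.74341491e-01, 2.13114228e-05, 2.30068341e-01]), 'ee_rot': array([-7.32880886e-04,  7.07088716e-01,  7.07124122e-01, -6.97456918e-04]), 'wrist_force': array([ 0.2832689 , -0.09346381,  0.13505706]), 'wrist_torque': array([-0.01023391,  0.02571934, -0.04491538]), 'gripper_force': 0.0, 'finger_gap': 0.08525335920221887}
```

View pics/scene0.png

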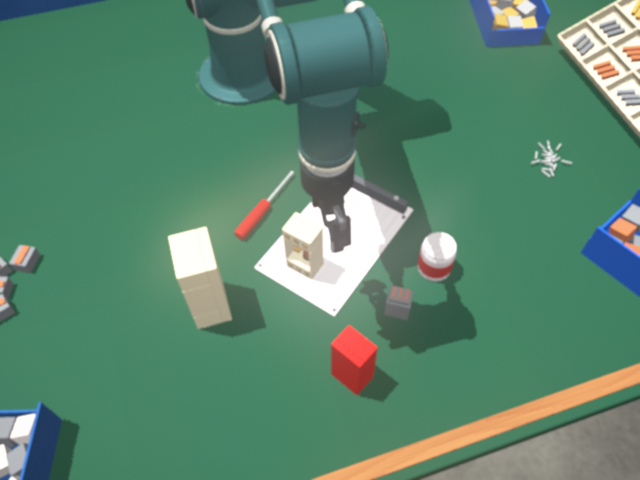

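View pics/side0.png

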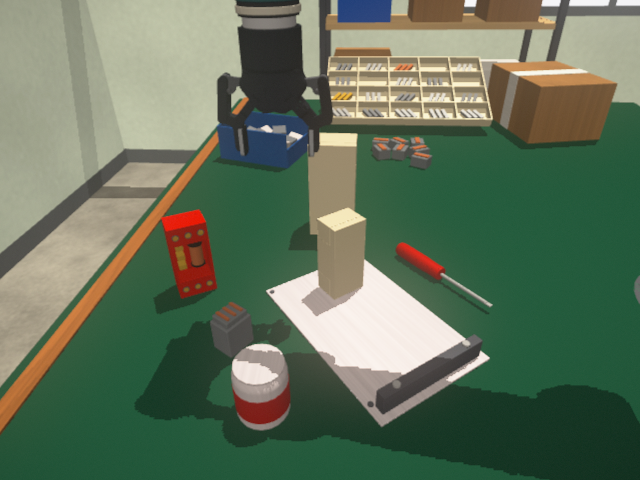

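Candidates (scene view): small cream block on the plate (303,245), larger cream block (200,278) and red block (354,360). The small cream one on the plate is the base. In the side view it is at (342,255), with the bar at (430,372).

```bash
python3 - <<'E'
from h import *
for n in("scene","side"):
    d=np.load(n+"0.npz");P=d["P"];z=d["z"];c=d["c"].astype(int)
    x,y,h=P[...,0],P[...,1],P[...,2]
    reg=(z>0)&(x>.3)&(x<1.0)&(y>-.3)&(y<.35)
    print(n,"table",np.median(h[reg&(abs(h)<.003)]))
    # plate: bright, low sat
    pl=reg&(h<.012)&(h>-.004)&(c.min(-1)>110)
    k,l,st,_=cv2.connectedComponentsWithStats(pl.astype(np.uint8)); 
    for i in np.argsort(-st[1:,4])[:2]+1:
        q=P[l==i]; r=cv2.minAreaRect(q[:,:2].astype(np.float32)); print("plate",len(q),np.median(q[:,2]),r,cv2.boxPoints(r).round(3).tolist())
    for nm,lo,hi in(("bar",.028,.040),("top",.128,.142)):
        m=reg&(h>lo)&(h<hi)
        k,l,st,cen=cv2.connectedComponentsWithStats(m.astype(np.uint8))
        for i in range(1,k):
            if st[i,4]>60:
                q=P[l==i]; r=cv2.minAreaRect(q[:,:2].astype(np.float32)); print(nm,st[i,4],cen[i].round(),np.median(q[:,2]).round(4),np.round(r[0],4),np.round(r[1],4),round(r[2],2),c[l==i].mean(0).round())
im=cv2.imread("pics/scene0.png")[170:330,230:470]; im2=cv2.imread("pics/side0.png")[180:440,200:500]
cv2.imwrite("pics/crop.png",np.hstack([cv2.resize(im,(400,267)),cv2.resize(im2,(308,267))]))
E
```

```text
scene table 0.00044551082335719805
plate 7926 0.004254584804680883 ((0.5484718084335327, 0.054337501525878906), (0.228764146566391, 0.30733636021614075), 42.625244140625) [[0.36000001430511475, 0.09000000357627869], [0.5680000185966492, -0.13600000739097595], [0.7369999885559082, 0.01899999938905239], [0.5289999842643738, 0.24500000476837158]]
plate 1989 0.0005860237940020774 ((0.4572135806083679, -0.16609716415405273), (0.1982635259628296, 0.4159897565841675), 54.797237396240234) [[0.23000000417232513, -0.12700000405311584], [0.5699999928474426, -0.367000013589859], [0.6840000152587891, -0.20499999821186066], [0.3440000116825104, 0.03500000014901161]]
bar 439 [380. 191.] 0.034 [0.4784 0.178 ] [0.133  0.0223] 37.55 [115. 113. 110.]
bar 332 [301. 261.] 0.036 [ 0.589 -0.02 ] [0.0601 0.0455] 39.95 [199. 220. 227.]
bar 120 [433. 269.] 0.0335 [0.6867 0.2086] [0.0661 0.032 ] 50.88 [ 61.  65. 144.]
bar 72 [397. 309.] 0.0344 [0.7492 0.1071] [0.0446 0.005 ] 56.72 [104. 104. 104.]
bar 103 [212. 316.] 0.034 [ 0.654  -0.2166] [0.0642 0.0049] 89.38 [139. 163. 171.]
bar 85 [348. 378.] 0.0339 [ 0.8
[... 920 characters left out ...]
, [0.6919999718666077, 0.25999999046325684]]
bar 494 [193. 273.] 0.0313 [ 0.8284 -0.0018] [0.0603 0.038 ] 29.25 [ 16.  28. 141.]
bar 270 [340. 278.] 0.034 [0.5883 0.0014] [0.0732 0.0363] 1.91 [108. 134. 150.]
bar 257 [232. 332.] 0.0339 [0.7305 0.1327] [0.0557 0.0281] 19.12 [73. 77. 78.]
bar 1490 [427. 367.] 0.0331 [0.464  0.1692] [0.1707 0.0166] 37.27 [90. 92. 97.]
bar 362 [263. 408.] 0.0339 [0.6661 0.2426] [0.0654 0.0284] 18.24 [ 27.  33. 119.]
top 337 [331. 171.] 0.1349 [ 0.6091 -0.1821] [0.089  0.0264] 14.14 [109. 138. 152.]
top 721 [341. 220.] 0.1329 [ 0.5882 -0.0158] [0.0611 0.0464] 39.85 [172. 213. 227.]
top 565 [182. 220.] 0.1292 [ 0.8308 -0.0058] [0.0592 0.0475] 29.5 [ 14.  33. 226.]
```

View pics/crop.png

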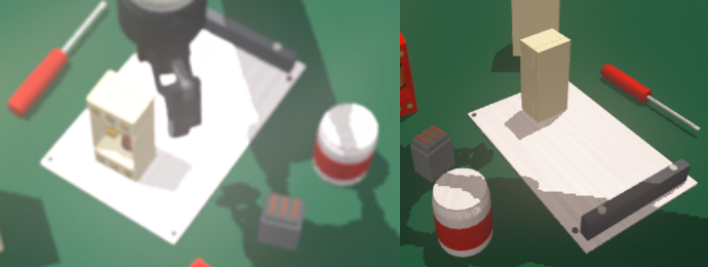

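The close crop confirms it: a cream base on the plate with its open face away from the bar. The bar angle gives the jig x axis at about 127° in world, with the stop face centre near (0.468, 0.162). The base is at (0.588, -0.0175), about 3° off square. I'll use part-open fingers as a two-point pusher: first go behind the base up high, then turn the tool 37°.

```bash
python3 -m jog '-0.01 -0.01 0 -8;-0.03 -0.02 0 -16;-0.05 -0.035 0 -24;-0.069 -0.047 0 -32;-0.069 -0.047 0 -37.3;-0.069 -0.047 0 -37.3;-0.069 -0.047 0 -37.3;-0.069 -0.047 0 -37.3' 0.45 40; python3 - <<'E'
from h import *
s=bot.snapshot("wrist"); cv2.imwrite("pics/wr1.png",s["color"])
st=bot.read_state(); print(rot(st["ee_rot"]).round(3).tolist(), st["finger_gap"])
s=bot.snapshot("side"); P=cloud(s);h=P[...,2];m=(abs(h-.034)<.005)&(P[...,0]>.35)&(P[...,0]<.58)&(P[...,1]>.09)&(P[...,1]<.25)&(s["z_map"]>0)
r=cv2.minAreaRect(P[m][:,:2].astype(np.float32));print(r)
E
```

```text
clock: 1.1
tcp_pos: [0.6281, -0.0687, 0.2311]
ee_rot: [-0.0, 0.444, 0.896, -0.0]
wrist_force: [0.3, -0.5, -0.3]
finger_gap: 0.0236
gripper_force: 0.0
[[-0.606, 0.796, -0.0], [0.796, 0.606, 0.0], [0.0, -0.0, -1.0]] 0.023369186557054923
((0.4632766842842102, 0.16886505484580994), (0.17207074165344238, 0.016603998839855194), 37.14961242675781)
```

View pics/wr1.png

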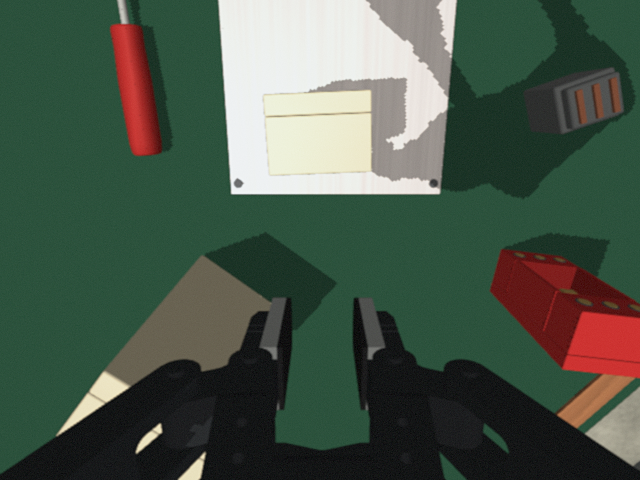

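The wrist view shows the base's top at (318,133), centred on the finger line (col ~322) and turned slightly. Before descending I'll check clearance to the large cream block.

```bash
python3 - <<'E'
from h import *
st=bot.read_state();T=rot(st["ee_rot"]);p=np.array(st["tcp_pos"])
for n in("scene","side"):
    d=np.load(n+"0.npz");P=d["P"][d["z"]>0]
    m=(P[:,2]>.15)&(P[:,0]>.5)&(P[:,0]<.75)&(P[:,1]<-.1)&(P[:,1]>-.35)&(P[:,2]<.35)
    q=P[m]; l=(q-p)@T
    print(n,m.sum(),q.min(0).round(3),q.max(0).round(3),"tool",l.min(0).round(3),l.max(0).round(3))
E
```

```text
scene 2229 [ 0.568 -0.249  0.15 ] [ 0.657 -0.182  0.193] tool [-0.158 -0.155  0.038] [-0.056 -0.049  0.081]
side 1292 [ 0.569 -0.245  0.15 ] [ 0.656 -0.177  0.188] tool [-0.147 -0.153  0.044] [-0.052 -0.046  0.081]
```

```bash
python3 -m jog '0 0 0.02 0;0 0 0.05 0;0.005 0 0.08 0;0.01 0 0.1 0;0.015 0 0.115 0;0.02 0 0.119 0;0.02 0 0.119 0;0.02 0 0.119 0'; python3 -m jog '0.004 0 0 0;0.008 0 0 0;0.012 0 0 0;0.016 0 0 0;0.02 0 0 0;0.024 0 0 0;0.028 0 0 0;0.032 0 0 0'; python3 - <<'E'
from h import *
a=bot.snapshot("side")["color"];b=bot.snapshot("scene")["color"]
cv2.imwrite("pics/tip1.png",np.hstack([a[120:440,180:500],b[130:370,200:440].repeat(1,0)] if 0 else [a[120:440,180:500],cv2.resize(b[150:350,220:420],(320,320))]))
E
```

```text
clock: 2.2
tcp_pos: [0.6169, -0.0532, 0.1136]
ee_rot: [0.001, 0.444, 0.896, 0.0]
wrist_force: [-1.1, -0.2, 0.5]
finger_gap: 0.0234
gripper_force: 0.0
clock: 3.2
tcp_pos: [0.5963, -0.0274, 0.1122]
ee_rot: [-0.0, 0.444, 0.896, -0.0]
wrist_force: [0.0, 0.3, 0.1]
finger_gap: 0.0236
gripper_force: 0.1
```

View pics/tip1.png

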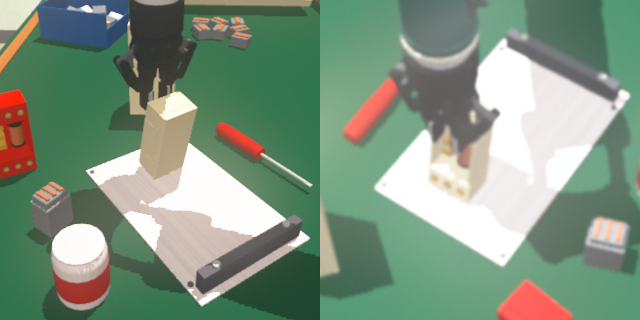

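The base is tilting forward (top at (170,105) in the left panel) with its foot still planted. I'll keep pushing past the balance point.

```bash
python3 -m jog '0.004 0 0 0;0.008 0 0 0;0.012 0 0 0;0.016 0 0 0;0.02 0 0 0;0.024 0 0 0;0.024 0 0 0;0.024 0 0 0'; python3 -m jog '0 0 0 0;-0.02 0 0 0;-0.04 0 0 0;-0.06 0 0 0;-0.08 0 0 0;-0.09 0 0 0;-0.09 0 0 0;-0.09 0 0 0'; python3 - <<'E'
from h import *
a=bot.snapshot("side");b=bot.snapshot("scene")
cv2.imwrite("pics/tip2.png",np.hstack([a["color"][120:440,180:500],cv2.resize(b["color"][150:350,220:420],(320,320))]))
for s in(a,b):
    P=cloud(s); m=(s["z_map"]>0)&(abs(P[...,2]-.049)<.006)&(abs(P[...,0]-.53)<.13)&(abs(P[...,1]-.06)<.13)
    k,l,st,_=cv2.connectedComponentsWithStats(m.astype(np.uint8))
    for i in range(1,k):
        if st[i,4]>100: q=P[l==i]; print(st[i,4],np.median(q[:,2]),cv2.minAreaRect(q[:,:2].astype(np.float32)))
E
```

```text
clock: 4.3
tcp_pos: [0.582, -0.0086, 0.1123]
ee_rot: [0.0, 0.444, 0.896, 0.0]
wrist_force: [-0.4, -0.7, 0.3]
finger_gap: 0.0236
gripper_force: 0.0
clock: 5.3
tcp_pos: [0.636, -0.0798, 0.112]
ee_rot: [-0.0, 0.444, 0.896, -0.0]
wrist_force: [-0.8, 0.1, -0.4]
finger_gap: 0.0233
gripper_force: 0.0
1669 0.0479505380617688 ((0.5309604406356812, 0.05201367288827896), (0.062299694865942, 0.13215145468711853), 39.392391204833984)
1068 0.04915704536155985 ((0.5306987762451172, 0.049324095249176025), (0.062264155596494675, 0.13267859816551208), 39.75847244262695)
```

View pics/tip2.png

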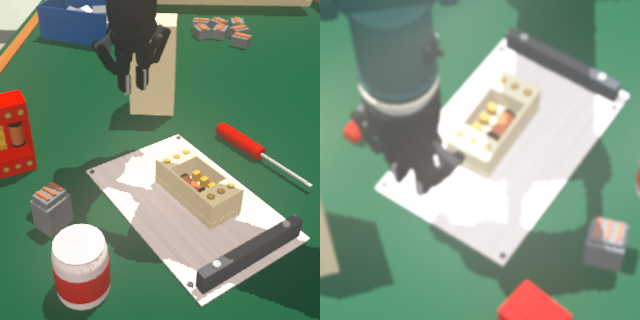

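The base lies on its back, open face up, centre (0.531, 0.050) and about 2.4° off square, with roughly 62 mm to go. I'll lower the fingers behind the foot end and push.

```bash
python3 -m jog '0.01 -0.001 0 0;0.02 -0.002 0.02 0;0.03 -0.002 0.04 0;0.04 -0.002 0.06 0;0.04 -0.002 0.075 0;0.04 -0.002 0.085 0;0.04 -0.002 0.09 0;0.04 -0.002 0.09 0'; python3 -m jog '0.01 0 0 0;0.02 0 0 0;0.03 0 0 0;0.038 0 0 0;0.046 0 0 0;0.052 0 0 0;0.056 0 0 0;0.06 0 0 0'; python3 -m jog '0.005 0 0 0;0.01 0 0 0;0.015 0 0 0;0.02 0 0 0;0.025 0 0 0;0.03 0 0 0;0.035 0 0 0;0.035 0 0 0'
cat > m.py <<'E'
from h import *
p=np.array(bot.read_state()["tcp_pos"])
for n in("side","scene"):
    s=bot.snapshot(n); P=cloud(s); z=s["z_map"]>0
    g=z&(abs(P[...,0]-.51)<.13)&(abs(P[...,1]-.10)<.14)
    for nm,h,t in(("base",.049,.005),("bar",.034,.004)):
        k,l,st,_=cv2.connectedComponentsWithStats((g&(abs(P[...,2]-h)<t)).astype(np.uint8))
        i=1+np.argmax(st[1:,4]); q=P[l==i]; r=cv2.minAreaRect(q[:,:2].astype(np.float32)); 
        X=np.array([-.605,.796]); e=q[:,:2]@X
        print(n,nm,st[i,4],np.median(q[:,2]).round(4),np.round(r[0],4),np.round(r[1],4),round(r[2],2),"along x: ",np.percentile(e,[1,99]).round(4))
E
python3 m.py
```

```text
clock: 6.4
tcp_pos: [0.6109, -0.0498, 0.0222]
ee_rot: [0.0, 0.444, 0.896, -0.0]
wrist_force: [-0.1, -0.4, 0.9]
finger_gap: 0.0234
gripper_force: 0.0
clock: 7.4
tcp_pos: [0.5744, -0.0018, 0.0223]
ee_rot: [0.0, 0.444, 0.896, -0.0]
wrist_force: [0.4, -0.0, -0.5]
finger_gap: 0.0235
gripper_force: 0.5
clock: 8.4
tcp_pos: [0.5526, 0.0265, 0.0222]
ee_rot: [-0.0, 0.444, 0.896, -0.0]
wrist_force: [-0.5, 0.2, 1.1]
finger_gap: 0.0234
gripper_force: 0.0
side base 1976 0.0481 [0.5126 0.0801] [0.0629 0.1528] 37.36 along x:  [-0.3158 -0.1707]
side bar 1373 0.0331 [0.464  0.1689] [0.1709 0.0165] 37.37 along x:  [-0.1535 -0.1382]
scene base 457 0.0496 [0.4932 0.1038] [0.0609 0.0882] 38.27 along x:  [-0.255  -0.1725]
scene bar 481 0.0342 [0.4649 0.167 ] [0.1671 0.02  ] 36.86 along x:  [-0.1577 -0.1388]
```

About 17 mm left, and the base is now square with the tool. I'll close in slowly and watch the force.

```bash
python3 -m jog '0.003 0 0 0;0.005 0 0 0;0.007 0 0 0;0.009 0 0 0;0.011 0 0 0;0.013 0 0 0;0.014 0 0 0;0.015 0 0 0'; python3 -m jog '0.0005 0 0 0;0.001 0 0 0;0.0015 0 0 0;0.002 0 0 0;0.002 0 0 0;0.002 0 0 0;0.002 0 0 0;0.002 0 0 0'; python3 m.py
```

```text
clock: 9.5
tcp_pos: [0.544, 0.038, 0.0223]
ee_rot: [0.0, 0.444, 0.896, -0.0]
wrist_force: [1.3, -0.6, -1.1]
finger_gap: 0.0235
gripper_force: 0.5
clock: 10.5
tcp_pos: [0.5427, 0.0396, 0.0223]
ee_rot: [-0.0, 0.444, 0.896, 0.0]
wrist_force: [0.3, -0.7, 1.2]
finger_gap: 0.0235
gripper_force: 0.3
side base 2074 0.0481 [0.5035 0.0927] [0.0624 0.154 ] 37.18 along x:  [-0.3    -0.1547]
side bar 1807 0.0332 [0.5095 0.1105] [0.1702 0.1651] 37.5 along x:  [-0.2918 -0.1384]
scene base 442 0.0493 [0.4825 0.1168] [0.061  0.0898] 36.71 along x:  [-0.2379 -0.1561]
scene bar 307 0.0341 [0.4789 0.1655] [0.1475 0.0396] 36.02 along x:  [-0.1714 -0.1391]
```

```bash
python3 -m jog '0.0003 0 0 0;0.0006 0 0 0;0.0009 0 0 0;0.0012 0 0 0;0.0015 0 0 0;0.0015 0 0 0;0.0015 0 0 0;0.0015 0 0 0'; python3 -m jog '0.0003 0 0 0;0.0006 0 0 0;0.0009 0 0 0;0.0012 0 0 0;0.0015 0 0 0;0.0015 0 0 0;0.0015 0 0 0;0.0015 0 0 0'
```

```text
clock: 11.6
tcp_pos: [0.5422, 0.0405, 0.0224]
ee_rot: [0.0, 0.444, 0.896, -0.0]
wrist_force: [2.1, -3.7, -0.2]
finger_gap: 0.0236
gripper_force: 2.4
clock: 12.6
tcp_pos: [0.5424, 0.0406, 0.0229]
ee_rot: [0.002, 0.443, 0.896, -0.0]
wrist_force: [4.1, -8.8, -1.2]
finger_gap: 0.0237
gripper_force: 4.6
```

The tool has stalled at about 10 N, so the base is seated on the bar. I'll back off, rise and check.

```bash
python3 -m jog '-0.002 0 0 0;-0.005 0 0 0;-0.015 0 0 0;-0.03 0 0 0;-0.05 0 0 0;-0.06 0 0 0;-0.06 0 0 0;-0.06 0 0 0';python3 -m jog '0 0 -0.02 0;0 0 -0.06 0;0 0 -0.1 0;0 0 -0.14 0;0 0 -0.18 0;0 0 -0.2 0;0 0 -0.2 0;0 0 -0.2 0'; python3 m.py; python3 - <<'E'
from h import *
a=bot.snapshot("side");b=bot.snapshot("scene")
cv2.imwrite("pics/fin.png",np.hstack([cv2.resize(a["color"][220:440,240:520],(407,320)),cv2.resize(b["color"][150:350,220:420],(320,320))]))
E
```

```text
clock: 13.6
tcp_pos: [0.5769, -0.0058, 0.022]
ee_rot: [-0.0, 0.444, 0.896, -0.0]
wrist_force: [-0.3, 0.2, 0.5]
finger_gap: 0.0234
gripper_force: 0.0
clock: 14.6
tcp_pos: [0.5761, -0.0056, 0.2206]
ee_rot: [-0.001, 0.444, 0.896, -0.001]
wrist_force: [0.5, 0.1, -0.8]
finger_gap: 0.0234
gripper_force: 0.0
side base 1943 0.048 [0.4962 0.1025] [0.0619 0.132 ] 37.62 along x:  [-0.2825 -0.1538]
side bar 1759 0.0332 [0.5035 0.1182] [0.1702 0.1454] 37.51 along x:  [-0.2732 -0.1384]
scene base 964 0.0494 [0.4954 0.0995] [0.0622 0.1334] 37.19 along x:  [-0.286 -0.156]
scene bar 367 0.0343 [0.4806 0.1489] [0.1639 0.066 ] 36.92 along x:  [-0.1963 -0.1396]
```

View pics/fin.png

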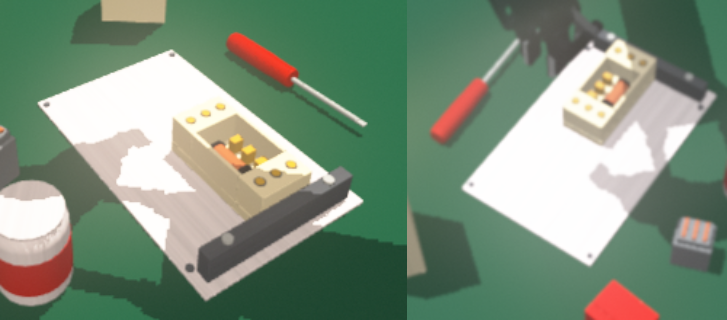

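The base lies flush and square against the bar with its open face up, and the robot is clear. The can, relay and driver have not been disturbed.

```bash
python3 -c "
from workcell import bot
print(bot.job_done())"
```

```text
the job is handed in; nothing more can be done
None
```

The base was tipped onto its back and pushed square and flush against the stop bar, the arm was drawn clear, and the job was handed in at about 15 s; the judge returned no verdict.

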